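Pull down the riser locker's flap with the hook pole

TASK

Pick up the hook pole, feel its pin into the eye on the bench locker's shut flap and use it to swing the flap gently all the way down to its stop. Then unhook the pole and lay it flat on the bench again. Touch the locker with nothing but the pole, never press or pull hard on it, and leave the other things on the bench alone.

Things in the scene. Friction and masses are not known exactly. Their poses are not given: they have to be found in the camera images.
- pole_mid (a point): Grip point of the hook pole, on its centre line, 12 mm above what it lies on; the pole balances within 15 mm of it. Axes: x along the pole to the hook, y to the side its pin points to, z up as it lies. The black square handle, 24 x 24 mm, runs from 150 mm behind this point to 50 mm ahead; then a tube 17 mm thick.
- pole_collar (a point): On the centre line at the front of the pole's clamp collar (22 mm thick), 122 mm ahead of pole_mid; same axes. A steel rod 8 mm thick telescopes out of it to the hook. It is clamped tight (over 50 N) at a length that differs each time and is NOT measured: the root of the hook's pin lies 78 to 138 mm ahead of this point, and the pole's rounded nose 4 mm further.
- pole: The whole hook pole, 365 to 425 mm long, about 0.2 to 0.3 kg; origin on its underside below pole_mid, same axes. The hook is a straight pin 7 mm thick at the rod's end, pointing to +y: its tip reaches 35 mm from the pole's centre line. It leans back towards the handle by 4 mm from root to tip, so a pull draws the eye against the rod.
- flap_eye (a point): Centre of the steel eye on the flap: an upright ring of 5 mm wire with a clear hole 15 mm across, 106 mm above the hinge line, mid-way along it, 18 mm out from the flap's flat outer face (4.8 mm gap from ring to face, with a short stem). Axes turn with the flap; shut: x into the locker, y along the hinge and through the ring's hole, z up.
- flap_hinge (a point): Middle of the hinge line, at the flap's lower edge, 190 mm above the bench, 4 mm behind the shut flap's outer face. Fixed to the locker; x points into the locker, y along the hinge, z up. With the flap shut the eye is 106 mm above and 22 mm out from this line; fully down, 106 mm out and 22 mm below it.
- flap (a joint): Angle of the flap in rad: 0 shut (upright), growing as its upper edge swings out and down, 1.57 fully down and level, on its stop. Flap 372 mm wide, 128 mm high, 8 mm thick, 0.6 kg. Friction hinges (0.5 N m) hold it at any angle: about 5 N at the eye starts it, 1 to 2 N moves it near the end. Starts up to 0.05 rad ajar.
- locker: Grey sheet-steel bench riser, 400 mm wide, 200 mm deep, 335 mm high, fixed: the flap closes its upper compartment, a bench supply stands in the open bay below. Origin: centre of its underside; x points from front to back (into it), y along the front, z up.
- tin: Bystander, not to be disturbed: round steel tip-cleaner tin with brass wool, 76 mm across, 46 mm high; origin at the middle of its underside.
- iron_stand: Bystander, not to be disturbed: soldering-iron stand, black base 100 x 160 mm, iron rising to 175 mm; origin at the middle of its underside.
- reel: Bystander, not to be disturbed: solder reel lying flat, 62 mm across, 34 mm high; origin at the middle of its underside.
- pliers: Bystander, not to be disturbed: pliers lying flat, 135 mm long; origin at the middle of its underside.
- driver: Bystander, not to be disturbed: screwdriver lying flat, 170 mm long; origin at the middle of its underside.
- board_holder: Bystander, not to be disturbed: circuit board in a holder, 75 x 120 mm, 55 mm high; origin at the middle of its underside.
- meter: Bystander, not to be disturbed: small boxed panel meter, 35 x 85 x 65 mm high; origin at the middle of its underside.
- flux: Bystander, not to be disturbed: small flux bottle, 34 mm across, 75 mm high; origin at the middle of its underside.

How it is judged:
By the outcome, as a careful person would: the job done as asked, in the order asked, and still so for the second after the job is handed in, with the robot touching nothing.
It also fails if it takes over 72 s, if anything falls off the work surface, if the arm or the gripper's body presses on something with over 40 N, if the wrist force passes 120 N, or if a joint passes its speed limit or range.

ROBOT

A 7-joint arm with a two-finger parallel gripper is mounted at the origin on the work surface. World frame = base frame: x ahead of the robot, y to its left, z up, the work surface at z = 0. Lengths are in m, angles in rad, forces in N, time in s.
With the tool pointing down it reaches from about 0.425 to 0.95 m from the base axis. Payload 16.7 kg.
Tool frame: the origin (TCP) lies on the centre line of the jaws, within the pads' length; the fingertips stand 8 mm ahead of it and the grasp point (between the pads) lies 11 mm behind it (bot.tip_reach is the distance from the TCP to the fingertips, in m); z points along the fingers, y is the line along which they close (so a half turn about z gives the same grasp; the last joint's range is limited). The gripper opens to 94 mm and grips with 3 to 60 N. Pads are 16 mm wide; open, the fingers measure 119 mm over their backs; the gripper's body (75 mm by 177 mm) begins 78 mm behind the grasp point.
Start: joints at [-0.149, 0.426, 0.074, 1.606, -0.034, 1.111, -0.067], TCP at [0.675, -0, 0.213] pointing down, gripper open.
Joint ranges: [-2.85, 2.85], [-0.5, 2.14], [-1.23, 1.37], [0.21, 2.46], [-1.02, 4.16], [0.16, 2.05], [-2.73, 2.73]. Speed limits (rad/s): [1.89, 1.89, 2.39, 2.39, 3.01, 3.01, 3.01].

INTERFACE

Orientations are given as a unit quaternion [x, y, z, w].
In Python, from cell import bot gives the robot as it stands.
- The arm moves only by the tool servo_tool, never from a script. Its arguments are lists of equal length, an entry for each row: "angular": the turn, a rotation vector about the tool's x, y, z in degrees, a list of three; "linear": the shift along the tool's x, y, z in mm, a list of three; "fingers": the finger opening in mm, from 0 to 94. In form: {"angular": [[rx, ry, rz], ...], "linear": [[x, y, z], ...], "fingers": [fingers, ...]}. A call has 1 to 20 rows; each row shifts and turns the commanded pose from where the row before left it, along the tool's axes as they then stand; what a row does not reach is not made up. A row lasts 1/8 s, in which the tool goes at most 62.5 mm and 10.7 degrees, less where a joint would pass 70% of its speed; a pose out of reach is approached as far as the arm can. A call is refused whole if a number of a shift passes 62.5 or a number of a turn 10.7, either way. A call with a gripper value outside its range is refused whole. The fingers move at their own pace and stop on an object; "newtons" is the grip in N (left out, the last holds). Time passes only in rows, so rows that do not move let the fingers close. It gives the time, the measured TCP pose, the force, the opening and the grip force at its end, in the units of the state.
- bot.get_obs(): the state, without advancing time (a new reading comes with each control period).
- bot.camera(name): name is "scene" or "side" or "wrist"; returns a dict with "frame" (384x512x3 uint8, red, green, blue), "depth" (384x512 float32, m along the optical axis (not along the pixel's ray), 0 where there is no reading), "vertical_fov" (degrees; the focal length in pixels is half the picture's height over the tangent of half this angle, whatever the lens; pixels are square), "cx", "cy" (the principal point, pixels), "R" (3x3) and "t" (3): a world point X has camera coordinates R X + t. Camera axes: x right, y down, z forward; pixel columns grow to the right and rows downward; lengths in m; the calibration is good to about 2 mm. A picture is of the moment at which its call begins.
- bot.sign_off(): hands the job in; it is judged then, once.
The state is a dict: "time": time; "joints": joint angles; "joint_velocities": joint speeds; "joint_efforts": joint torques, N m; "position": TCP position; "eef_rot": TCP orientation; "contact_force": force on the tool from outside, world axes, zero at the start; "ft_torque": the same for the moment, N m; "finger_gap": finger opening in m; "grip_force": force on a finger pad.
Only numpy, scipy, OpenCV 4.12 (cv2) and the standard library are available. Lean on these libraries where they do the work, as an engineer would, in place of code of your own. Each camera call takes 0.05 s, during which the arm holds its last target. There are 200 camera calls.

## Working session

There is one attempt and no reset: what is moved stays moved. The work goes in short steps, Python scripts to look and compute and a tool call to move; the robot and the scene stay as the last step left them, time stands still between calls to the robot, and variables do not carry over. Pictures are saved under pics/ and viewed, at most 10 in all, crops included, and the job is handed in when it is done.

Besides the shell and the picture viewer there is one more tool, called after "Emit:" in YAML: its name, and indented under it one key for each argument. servo_tool: Moves the arm, as the interface text tells. Its arguments: {"type":"object","properties":{"angular":{"type":"array","items":{"type":"array","items":{"type":"number"}}},"linear":{"type":"array","items":{"type":"array","items":{"type":"number"}}},"fingers":{"type":"array","items":{"type":"number"}},"newtons":{"type":"number"}},"required":["angular","linear","fingers"]}

```bash
mkdir -p pics; ls; cat > h.py <<'E'
import numpy as np, cv2
from cell import bot
from scipy.spatial.transform import Rotation as Ro
def cam(n):
    c=bot.camera(n); c['f']=c['frame'].shape[0]/2/np.tan(np.radians(c['vertical_fov'])/2); c['R']=np.array(c['R']);c['t']=np.array(c['t']); return c
def pt(c,u,v,d=None):
    if d is None: d=c['depth'][int(round(v)),int(round(u))]
    p=np.array([(u-c['cx'])/c['f']*d,(v-c['cy'])/c['f']*d,d]); return c['R'].T@(p-c['t'])
def ray(c,u,v):
    o=-c['R'].T@c['t']; d=c['R'].T@np.array([(u-c['cx'])/c['f'],(v-c['cy'])/c['f'],1]); return o,d/np.linalg.norm(d)
def plane(c,u,v,z):
    o,d=ray(c,u,v); return o+d*(z-o[2])/d[2]
def cloud(c):
    v,u=np.mgrid[0:384,0:512]; d=c['depth']; p=np.stack([(u-c['cx'])/c['f']*d,(v-c['cy'])/c['f']*d,d],-1)
    return (p-c['t'])@c['R']
def proj(c,X):
    p=c['R']@np.array(X)+c['t']; return c['cx']+c['f']*p[0]/p[2], c['cy']+c['f']*p[1]/p[2]
def save(c,n): cv2.imwrite(f'pics/{n}.png',c['frame'][:,:,::-1])
E
python3 - <<'E'
from h import *
import pickle
cs={n:cam(n) for n in('scene','side','wrist')}
pickle.dump(cs,open('c0.pkl','wb'))
for n,c in cs.items(): print(n,-c['R'].T@c['t'],c['R'][2],c['f'])
a=np.hstack([cs['scene']['frame'],cs['side']['frame']])
save(cs['scene'],'scene');save(cs['side'],'side')
print(bot.get_obs())
E
```

```text
pics
scene [1.64888536 0.3617908  0.8751424 ] [-0.81252738 -0.22668711 -0.53704023] 366.03542968317294
side [0.33033151 1.10113712 1.11541078] [ 0.16687433 -0.72771856 -0.66526585] 438.3041554397593
wrist [0.67527233 0.08255724 0.38436018] [-3.26582206e-04 -2.81319459e-01 -9.59614118e-01] 320.43195350519176
{'time': 0.15, 'joints': array([-0.14951111,  0.42655471,  0.07384511,  1.60643289, -0.03409881,
        1.11078482, -0.06708718]), 'joint_velocities': array([ 0.00071538, -0.00274829,  0.00018603, -0.00067551, -0.00144394,
        0.0014627 , -0.00223281]), 'joint_efforts': array([ 3.71428541e-03, -9.36296225e+01,  3.66915867e+00, -4.54431260e+01,
       -4.87569754e-02,  1.79132586e-02,  2.30669798e-05]), 'position': array([ 6.74686780e-01, -7.15002044e-06,  2.12970540e-01]), 'eef_rot': array([ 7.07105509e-01,  7.07107903e-01, -3.43644809e-04, -3.06752411e-04]), 'contact_force': array([0.05977424, 1.42958604, 0.21446532]), 'ft_torque': array([ 0.01767096, -0.0232122 , -0.03054085]), 'grip_force': 0.0, 'finger_gap': 0.09440399191476619}
```

View pics/scene.png

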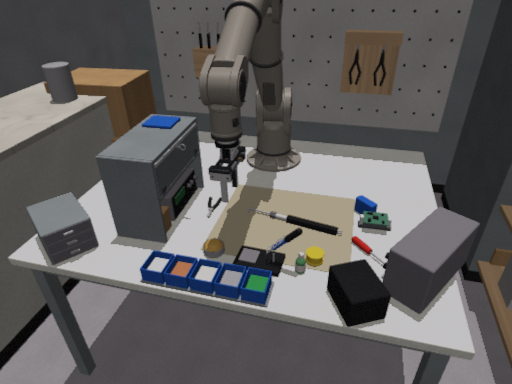

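View pics/side.png

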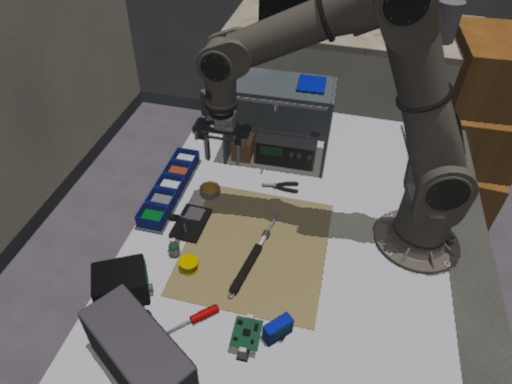

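Scene: locker on the left (−y), front facing +y, pole at about (295,220), hook end near (252,211); side view shows the hook at about (273,217). I'll zoom in on both.

```bash
python3 - <<'E'
from h import *
import pickle
cs=pickle.load(open('c0.pkl','rb'))
a=cs['scene']['frame'][110:240,100:350]; b=cs['side']['frame'][65:305,200:345]; 
a=cv2.resize(a,(800,416),interpolation=cv2.INTER_CUBIC)
cv2.imwrite('pics/a.png',a[:,:,::-1])
b=cv2.resize(np.rot90(b),(800,483),interpolation=cv2.INTER_CUBIC)
cv2.imwrite('pics/b.png',b[:,:,::-1])
# rough
c=cs['scene']; P=cloud(c)
for uv in [(310,225),(340,232),(275,217),(252,211),(175,150),(183,147),(140,160)]: print(uv,P[uv[1],uv[0]])
E
```

```text
(310, 225) [0.53332002 0.2640606  0.01514016]
(340, 232) [5.30093373e-01 3.77282384e-01 3.31871986e-04]
(275, 217) [0.50349257 0.12173767 0.00649311]
(252, 211) [ 0.47624725  0.01947632 -0.00048301]
(175, 150) [ 0.56713175 -0.23877044  0.29153699]
(183, 147) [ 0.50412143 -0.23819221  0.27405185]
(140, 160) [ 0.74402834 -0.26963325  0.33749703]
```

View pics/a.png

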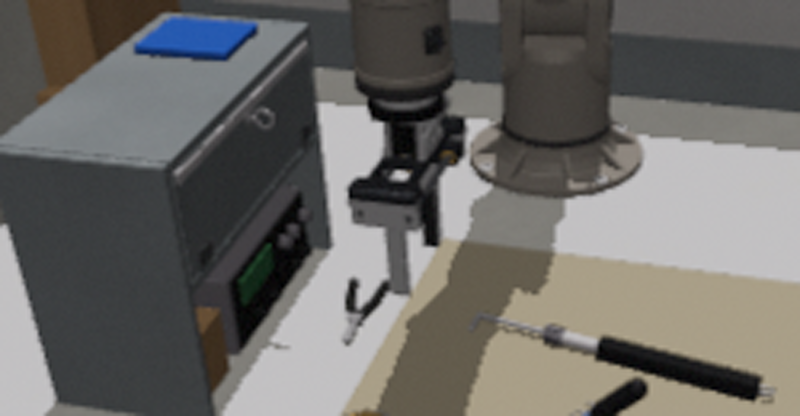

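View pics/b.png

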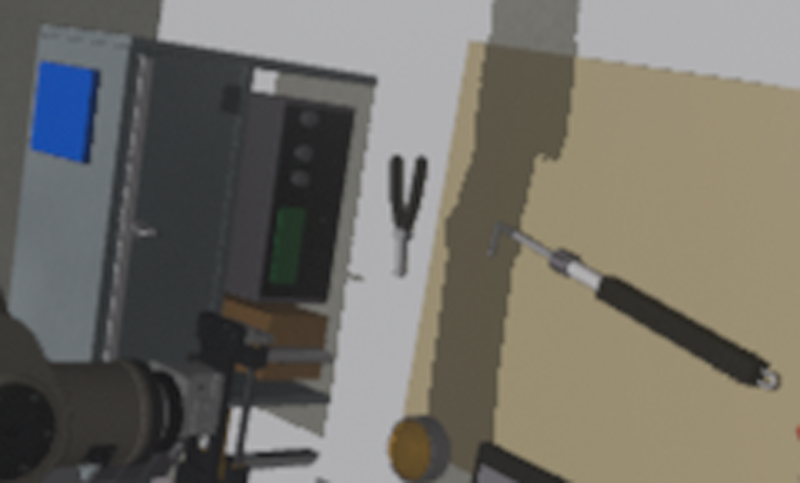

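Pin points to +x (away from robot); ring at scene ≈(181.9,146.9), side ≈(274.7,108.5). Triangulate the eye and fit the handle and locker face.

```bash
cat >> h.py <<'E'
def tri(obs):
    A=np.zeros((3,3));b=np.zeros(3)
    for c,u,v in obs:
        o,d=ray(c,u,v);M=np.eye(3)-np.outer(d,d);A+=M;b+=M@o
    x=np.linalg.solve(A,b); return x,[np.round(np.subtract(proj(c,x),(u,v)),1) for c,u,v in obs]
E
python3 - <<'E'
from h import *
import pickle
cs=pickle.load(open('c0.pkl','rb'))
print('eye',tri([(cs['scene'],181.9,146.9),(cs['side'],274.7,108.5)]))
for n in('scene','side','wrist'):
    c=cs[n];P=cloud(c);f=c['frame'].astype(int)
    # front face flap
    m=(P[...,2]>.2)&(P[...,2]<.31)&(P[...,0]>.35)&(P[...,0]<.8)&(P[...,1]<-.2)&(P[...,1]>-.3)&(c['depth']>0)
    q=P[m]
    if len(q)>300:
        k=np.polyfit(q[:,0],q[:,1],1)
        for _ in range(4):
            r=q[:,1]-np.polyval(k,q[:,0]); s=abs(r)<max(.006,.0); k=np.polyfit(q[s,0],q[s,1],1)
        A=np.c_[q[s,0],q[s,2],np.ones(s.sum())]
        print(n,'face',np.linalg.lstsq(A,q[s,1],rcond=None)[0],s.sum(),q[s].min(0),q[s].max(0))
    m=(f.max(2)<60)&(P[...,0]>.4)&(P[...,0]<.68)&(P[...,1]>.1)&(P[...,1]<.42)&(P[...,2]>.004)&(P[...,2]<.04)
    num,lab,st,ce=cv2.connectedComponentsWithStats(m.astype('uint8'))
    for i in np.argsort(-st[1:,4])[:2]+1:
        q=P[lab==i]; 
        if len(q)<60: continue
        mu=q.mean(0);w=np.linalg.svd(q[:,:2]-mu[:2],full_matrices=False)[2][0];t=(q[:,:2]-mu[:2])@w
        print(n,'handle',st[i],mu,w,np.percentile(t,[1,99]),np.percentile(q[:,2],[5,50,95]))
E
```

```text
eye (array([ 0.54673917, -0.22031454,  0.29653082]), [array([-0., -0.]), array([-0. ,  0.1])])
scene face [ 0.01160234  0.00207124 -0.24516045] 986 [ 0.35004043 -0.24654994  0.20004978] [ 0.74818556 -0.23358952  0.30986739]
scene handle [287 216  50  19 338] [0.53352555 0.26955504 0.01865516] [-0.18895483 -0.98198578] [-0.09330389  0.09777143] [0.0062469  0.02054178 0.02722981]
side face [ 0.02880203  0.00539867 -0.25744607] 2254 [ 0.3502617  -0.25161305  0.20004149] [ 0.69242611 -0.23101812  0.30991416]
side handle [230 244  32  51 416] [0.52527744 0.27966579 0.0226309 ] [0.18626797 0.98249898] [-0.1045666   0.08670304] [0.01438175 0.0233616  0.02709297]
wrist handle [ 80   0  31  24 248] [0.51456832 0.169831   0.01840243] [0.99981493 0.01923808] [-0.01504023  0.00707834] [0.00615379 0.0216849  0.02485844]
```

Emit:
servo_tool:
  linear:
    - [44, -31, 0]
    - [44, -31, 0]
    - [44, -31, 0]
    - [44, -31, 0]
    - [44, -31, 0]
    - [0, 0, 0]
    - [0, 0, 0]
    - [0, 0, 0]
  angular:
    - [0, 0, 0]
    - [0, 0, 0]
    - [0, 0, 0]
    - [0, 0, 0]
    - [0, 0, 0]
    - [0, 0, 10.7]
    - [0, 0, 0]
    - [0, 0, 0]
  fingers: [60, 60, 60, 60, 60, 60, 60, 60]

```text
time: 1.15
position: [0.5203, 0.2194, 0.2134]
eef_rot: [0.769, 0.639, -0.0, 0.0]
contact_force: [0.1, -0.6, -0.6]
finger_gap: 0.0601
grip_force: 0.0
```

```bash
python3 - <<'E'
from h import *
import pickle
c=cam('wrist');pickle.dump(c,open('w1.pkl','wb'))
cv2.imwrite('pics/w1.png',c['frame'][:,:,::-1])
o=bot.get_obs();print(o['position'],Ro.from_quat(o['eef_rot']).as_matrix().round(4),o['time'],o['contact_force'])
P=cloud(c);f=c['frame'].astype(int)
m=(f.max(2)<60)&(P[...,2]>.004)&(P[...,2]<.04)&(c['depth']>0)
num,lab,st,ce=cv2.connectedComponentsWithStats(m.astype('uint8'))
for i in np.argsort(-st[1:,4])[:3]+1:
    q=P[lab==i]; t_=q[:,2]>.019
    q=q[t_]; mu=q.mean(0);w=np.linalg.svd(q[:,:2]-mu[:2],full_matrices=False)[2][0];t=(q[:,:2]-mu[:2])@w
    print('handle',st[i],mu,w,np.percentile(t,[1,99]),np.percentile(q[:,2],[5,50,95]))
    a,b=[mu+np.r_[w,0]*s for s in np.percentile(t,[1,99])]; print(a,b)
E
```

```text
[0.52034315 0.21930409 0.21335965] [[ 1.834e-01  9.830e-01 -1.000e-04]
 [ 9.830e-01 -1.834e-01 -2.000e-04]
 [-2.000e-04 -1.000e-04 -1.000e+00]] 1.2 [-0.12626158 -0.60983086 -0.60276261]
handle [ 417  139   92  133 7926] [0.75691113 0.13725222 0.02012319] [-0.10675614 -0.99428523] [-0.06107186  0.09072636] [0.01903248 0.01942858 0.02328906]
[0.76343093 0.19797507 0.02012319] [0.74722553 0.04704434 0.02012319]
handle [ 242   29   23  182 2201] [0.52343662 0.25195487 0.02407801] [-0.18586389 -0.9825755 ] [-0.11263825  0.08243836] [0.02246546 0.02414881 0.02543399]
[0.544372   0.36263045 0.02407801] [0.50811431 0.17095296 0.02407801]
handle [244 241  18  23 233] [0.496838   0.11131058 0.0215278 ] [-0.19254137 -0.98128886] [-0.01179274  0.01272812] [0.01929445 0.02186054 0.02352816]
[0.49910859 0.12288267 0.0215278 ] [0.49438731 0.09882062 0.0215278 ]
```

View pics/w1.png

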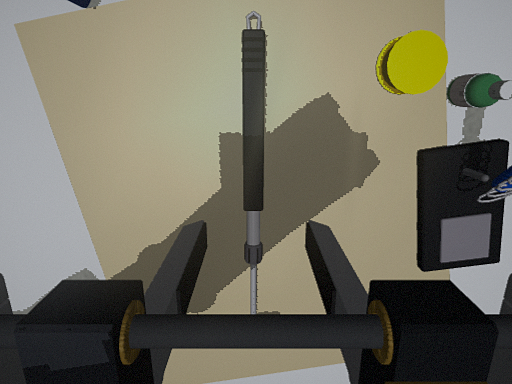

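Handle spans rows 29–210, cols 243–265, collar at row 252, all consistent with 200 mm handle; pole_mid ≈ (0.517,0.220), top at 0.024. Descend and grip.

Emit:
servo_tool:
  linear:
    - [0, -3, 40]
    - [0, 0, 50]
    - [0, 0, 50]
    - [0, 0, 40]
    - [0, 0, 22]
    - [0, 0, 0]
    - [0, 0, 0]
    - [0, 0, 0]
    - [0, 0, 0]
    - [0, 0, 0]
    - [0, 0, 0]
  angular:
    - [0, 0, 0]
    - [0, 0, 0]
    - [0, 0, 0]
    - [0, 0, 0]
    - [0, 0, 0]
    - [0, 0, 0]
    - [0, 0, 0]
    - [0, 0, 0]
    - [0, 0, 0]
    - [0, 0, 0]
    - [0, 0, 0]
  fingers: [60, 60, 60, 60, 60, 60, 0, 0, 0, 0, 0]
  newtons: 45

```text
time: 2.58
position: [0.5171, 0.2206, 0.0117]
eef_rot: [0.77, 0.638, 0.0, 0.0]
contact_force: [-0.5, -0.6, 3.4]
finger_gap: 0.0239
grip_force: 45.0
```

Emit:
servo_tool:
  linear:
    - [0, 0, -25]
    - [0, 0, -52]
    - [0, 0, -52]
    - [0, 0, -52]
    - [0, 0, -52]
    - [0, 0, -52]
    - [0, 0, 0]
    - [-50, -11, 0]
    - [-50, -11, 0]
    - [0, 0, 0]
    - [0, 0, 0]
    - [0, 0, 0]
  angular:
    - [0, 0, 0]
    - [0, 0, 0]
    - [0, 0, 0]
    - [0, 0, 0]
    - [0, 0, 0]
    - [0, 0, 0]
    - [0, 0, -10.7]
    - [0, 0, 0]
    - [0, 0, 0]
    - [0, 0, 0]
    - [0, 0, 0]
    - [0, 0, 0]
  fingers: [0, 0, 0, 0, 0, 0, 0, 0, 0, 0, 0, 0]

```text
time: 4.08
position: [0.495, 0.1216, 0.2963]
eef_rot: [0.707, 0.708, -0.0, -0.0]
contact_force: [-0.4, -0.7, -2.9]
finger_gap: 0.0236
grip_force: 45.0
```

```bash
python3 - <<'E'
from h import *
import pickle
o=bot.get_obs();print(o['position'],Ro.from_quat(o['eef_rot']).as_matrix().round(4),o['time'],o['contact_force'],o['ft_torque'])
cs={n:cam(n) for n in('scene','side')};pickle.dump(cs,open('c2.pkl','wb'))
p=o['position']
# crop around expected hook & eye
out=[]
for n in cs:
    c=cs[n];X=p+[0.02,-.22,0];e=[.547,-.22,.2965]
    u,v=np.mean([proj(c,X),proj(c,e)],0).astype(int);print(n,u,v,proj(c,X),proj(c,e))
    k=c['frame'][max(v-50,0):v+50,max(u-66,0):u+67]; out.append(cv2.resize(k,(800,300*2),interpolation=cv2.INTER_CUBIC) if 0 else cv2.resize(k,(532,400),interpolation=cv2.INTER_CUBIC))
    print(max(u-66,0),max(v-50,0),k.shape)
im=np.hstack(out); im=cv2.resize(im,(800,int(im.shape[0]*800/im.shape[1])))
cv2.imwrite('pics/d.png',im[:,:,::-1])
E
```

```text
[0.49500198 0.12156078 0.29628092] [[-1.4e-03  1.0e+00 -4.0e-04]
 [ 1.0e+00  1.4e-03  1.0e-04]
 [ 1.0e-04 -4.0e-04 -1.0e+00]] 4.075 [-0.39889798 -0.65822537 -2.89093344] [ 0.00295301 -0.03053448 -0.00513829]
scene 199 146 (np.float64(216.26637327837804), np.float64(146.4676939315228)) (np.float64(181.923238273511), np.float64(146.90251813137158))
133 96 (100, 133, 3)
side 275 118 (np.float64(276.93121823562205), np.float64(128.8867294230313)) (np.float64(274.59379547636036), np.float64(108.59414637717485))
209 68 (100, 133, 3)
```

View pics/d.png

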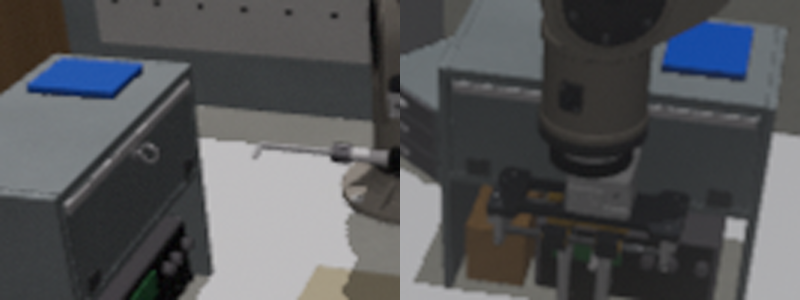

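Scene crop: ring at ≈(182,146.5), hook root at ≈(220,144.5), pin tip ≈(217.4,148); the side view is blocked by the arm.

```bash
python3 - <<'E'
from h import *
import pickle
cs=pickle.load(open('c2.pkl','rb'));c=cs['scene'];o=bot.get_obs();p=o['position'];R=Ro.from_quat(o['eef_rot']).as_matrix()
for L in (.12,.2,.21,.22,.23,.24,.25,.26): print(L,np.round(proj(c,p-R[:,0]*L),1),'tip',np.round(proj(c,p-R[:,0]*(L-.004)+R[:,1]*.035),1))
g=cv2.cvtColor(c['frame'],cv2.COLOR_RGB2GRAY)
print(g[138:153,210:252].tolist().__str__().replace('], [','\n'))
P=cloud(c)
for u in range(212,246,2):
    v=np.argmax([c['depth'][r,u]<1.38 and c['depth'][r,u]>0 for r in range(138,153)]); print(u,138+v,P[138+v,u].round(4))
E
```

```text
0.12 [244.  146.8] tip [242.3 151.1]
0.2 [223.2 144.7] tip [221.1 148.9]
0.21 [220.6 144.5] tip [218.4 148.7]
0.22 [218.1 144.2] tip [215.8 148.4]
0.23 [215.5 144. ] tip [213.2 148.1]
0.24 [213.  143.7] tip [210.6 147.8]
0.25 [210.4 143.4] tip [208.  147.6]
0.26 [207.9 143.2] tip [205.5 147.3]
[[121, 122, 121, 122, 121, 120, 123, 122, 121, 121, 122, 122, 122, 121, 121, 120, 120, 121, 119, 121, 120, 118, 121, 119, 119, 120, 120, 119, 120, 120, 121, 121, 121, 122, 121, 121, 123, 121, 121, 122, 121, 122
121, 120, 121, 121, 120, 121, 122, 122, 121, 121, 121, 122, 122, 121, 121, 121, 120, 122, 120, 120, 121, 121, 119, 120, 121, 120, 120, 120, 121, 121, 121, 121, 121, 121, 121, 121, 121, 121, 122, 121, 123, 123
120, 119, 120, 119, 119, 121, 121, 121, 121, 123, 122, 121, 120, 121, 121, 120, 121, 120, 120, 120, 120, 121, 121, 121, 120, 120, 119, 120, 121, 120, 120, 120, 121, 122, 122, 121, 121, 121, 122, 122, 124, 123
120, 119, 120, 120, 120, 120, 120, 120, 121, 121, 121, 121, 121, 120, 122, 121, 121, 120, 120, 119, 120, 121, 121, 120, 120, 120, 121, 121, 122, 121, 121, 123, 120, 121, 121, 1
[... 2172 characters left out ...]
189, 188, 189, 189, 189, 189, 189, 189, 189, 189, 188, 189, 189, 189, 188, 190, 189, 189, 189, 189, 186, 169, 138, 132, 131]]
212 138 [-0.159  -0.3941  0.0035]
214 138 [-0.1753 -0.3884 -0.0031]
216 138 [-0.1752 -0.3759 -0.0018]
218 145 [ 0.5107 -0.093   0.3007]
220 143 [ 0.4933 -0.0914  0.301 ]
222 143 [ 0.4968 -0.0822  0.3035]
224 144 [ 0.4955 -0.0751  0.2996]
226 144 [ 0.4963 -0.067   0.3009]
228 144 [ 0.493  -0.0605  0.3   ]
230 144 [ 0.4946 -0.0521  0.3017]
232 144 [ 0.49   -0.046   0.3002]
234 145 [ 0.4981 -0.0357  0.301 ]
236 145 [ 0.4937 -0.0295  0.2996]
238 145 [ 0.4944 -0.0216  0.3008]
240 145 [ 0.4908 -0.0151  0.2997]
242 145 [ 0.4893 -0.0079  0.2998]
244 144 [0.4958 0.0019 0.3078]
```

Pole is aligned; pin-root distance L ≈ 0.216 m. Move to the pre-insert position behind the ring.

Emit:
servo_tool:
  linear:
    - [-40, 0, 0]
    - [-40, 0, 0]
    - [-30, 0, 0]
    - [-12, 0, 0]
    - [0, 0, 0]
    - [0, 0, 0]
  angular:
    - [0, 0, 0]
    - [0, 0, 0]
    - [0, 0, 0]
    - [0, 0, 0]
    - [0, 0, 0]
    - [0, 0, 0]
  fingers: [0, 0, 0, 0, 0, 0]

```text
time: 4.92
position: [0.4951, -0.0001, 0.2963]
eef_rot: [0.707, 0.708, -0.0, -0.0]
contact_force: [-0.1, 0.6, -3.1]
finger_gap: 0.0233
grip_force: 45.0
```

```bash
python3 - <<'E'
from h import *
o=bot.get_obs();p=o['position'];R=Ro.from_quat(o['eef_rot']).as_matrix();print(p,o['contact_force'],o['ft_torque'])
c=cam('scene');s=cam('side')
import pickle;pickle.dump((c,s,p,R),open('c3.pkl','wb'))
a=c['frame'][130:165,165:205]; b=s['frame'][92:127,255:295]
im=np.hstack([cv2.resize(a,(400,350),interpolation=cv2.INTER_NEAREST),cv2.resize(b,(400,350),interpolation=cv2.INTER_NEAREST)])
cv2.imwrite('pics/e.png',im[:,:,::-1])
for L in (.21,.216,.222):
  print(L,proj(c,p-R[:,0]*L),proj(c,p-R[:,0]*(L-.004)+R[:,1]*.035))
E
```

```text
[ 4.95096913e-01 -5.62631004e-05  2.96342429e-01] [-0.11395453  0.57974753 -3.14079221] [-0.0199597   0.0209466  -0.01723944]
0.21 (np.float64(190.12427477169635), np.float64(141.38349700079945)) (np.float64(187.32177092539501), np.float64(145.41324609575457))
0.216 (np.float64(188.6490547427653), np.float64(141.2354822515523)) (np.float64(185.81728391862742), np.float64(145.25797293243346))
0.222 (np.float64(187.17672689969493), np.float64(141.0877576869261)) (np.float64(184.31581054595992), np.float64(145.10301079639117))
```

View pics/e.png

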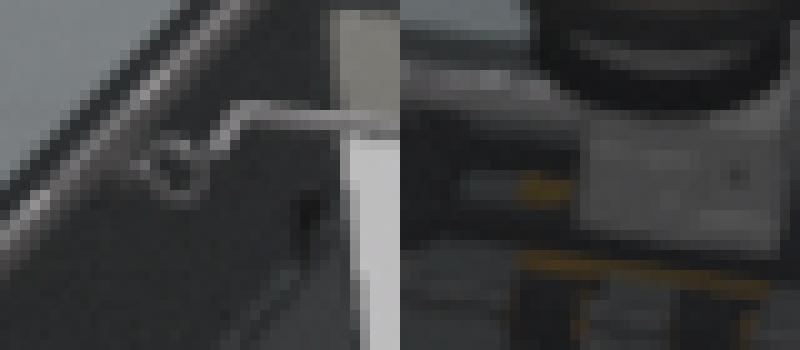

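```bash
python3 - <<'E'
from h import *
import pickle
c0=pickle.load(open('c0.pkl','rb'));c3=pickle.load(open('c3.pkl','rb'))
def show(c,u0,u1,v0,v1):
    g=cv2.cvtColor(c['frame'],cv2.COLOR_RGB2GRAY)[v0:v1,u0:u1]; print('     ',*range(u0,u1))
    for i,r in enumerate(g): print(v0+i,*['%3d'%x for x in r])
show(c0['scene'],174,194,138,154); show(c0['side'],265,286,98,118); show(c3[0],174,196,138,152)
E
```

```text
174 175 176 177 178 179 180 181 182 183 184 185 186 187 188 189 190 191 192 193
138 119  79  49  47  65 116 143 102  71  67  53  42  43  44  44  46  44  42  43  44
139  79  47  48  65 117 142 102  73  67  55  45  44  45  46  44  45  44  47  45  44
140  48  47  61  95 121 102  71  68  56  45  45  43  44  44  46  45  45  44  45  45
141  48  62  95 114  86  71  68  55  48  44  44  44  44  43  45  45  45  44  46  45
142  62  95 114  90  71  67  55  46  44  45  44  44  42  44  42  43  45  44  46  45
143  96 115  89  73  70  59  55  68  69  55  45  44  45  44  43  43  44  45  45  44
144 115  88  74  72  65  62  78  86 102 117  66  43  45  42  43  45  45  42  45  46
145  88  73  77  74  64  72  70  57  72  92  87  73  43  44  45  46  44  45  44  46
146  71  70  71  75  87 105  63  43  45  52  72  73  44  43  47  45  45  46  46  45
147  69  59  57  68  68  81  73  58  42  44  61  69  42  44  44  44  43  46  46  46
148  58  45  49  55  51  56  73  79  46  52  68  68  43  45  45  44  47  45  47  47
149  45  43  45  48  47  47  56  72  78  80  71  54  43  45  44  46  45  45  45  46
150  46  45 
[... 2853 characters left out ...]
  99 114  63  76 120 120  58  41  42  43  44  44  45  43
145  85  73  74  72  61  71  66  56  68  89  83  79  82  74  42  42  44  43  43  45  42  43
146  70  69  68  71  87 102  61  40  45  51  67  72  46  44  43  43  41  44  44  44  43  44
147  67  57  57  64  66  79  69  57  42  41  58  66  42  44  43  40  40  42  44  43  43  43
148  56  45  47  55  50  53  71  75  42  48  66  66  41  42  44  42  43  42  44  43  44  46
149  48  43  44  46  46  44  56  70  76  79  67  51  41  43  41  42  43  43  42  44  41  34
150  38  41  43  42  41  43  44  50  56  58  53  44  43  43  41  44  44  44  44  41  32  26
151  43  43  41  42  42  42  43  43  42  41  42  43  42  44  43  44  43  44  42  41  35  24
```

```bash
python3 - <<'E'
from h import *
import pickle
c0=pickle.load(open('c0.pkl','rb'))
for a in [(182.4,146.6),(182.2,146.7)]:
  x,r=tri([(c0['scene'],*a),(c0['side'],274.6,108.2)]);print(x,r)
  c=c0['scene'];print([plane(c,*a,z) for z in(.294,.296,.298)])
o=bot.get_obs();p=o['position']
for L in(.214,.217,.22):
  for x in(.547-.0345-.006,.547-.014): 
    s=.547-x; X=np.array([.547,0-L+.004*s/.035+0,p[2]]); # TCP y=0
    print(L,x,'pin at ring plane px',proj(c,X))
E
```

```text
[ 0.54692487 -0.21823651  0.29846328] [array([-0.1, -0.1]), array([-0.1,  0.2])]
[array([ 0.53947736, -0.22187122,  0.294     ]), array([ 0.54329539, -0.21986255,  0.296     ]), array([ 0.54711341, -0.21785388,  0.298     ])]
[ 0.54704706 -0.21901999  0.29800921] [array([-0.1, -0.1]), array([-0.1,  0.2])]
[array([ 0.54042635, -0.22223703,  0.294     ]), array([ 0.54424111, -0.2202271 ,  0.296     ]), array([ 0.54805587, -0.21821717,  0.298     ])]
0.214 0.5065000000000001 pin at ring plane px (np.float64(184.6081969473824), np.float64(147.20936840658533))
0.214 0.533 pin at ring plane px (np.float64(183.84306334548762), np.float64(147.12852245068441))
0.217 0.5065000000000001 pin at ring plane px (np.float64(183.85027791347687), np.float64(147.12928476022626))
0.217 0.533 pin at ring plane px (np.float64(183.08592270361964), np.float64(147.04852105120116))
0.22 0.5065000000000001 pin at ring plane px (np.float64(183.0931299338917), np.float64(147.0492825854212))
0.22 0.533 pin at ring plane px (np.float64(182.3295519288556), np.float64(146.96860099782762))
```

Emit:
servo_tool:
  linear:
    - [-5, 0, -0.5]
    - [0, 6, 0]
    - [0, 4, 0]
    - [0, 2, 0]
    - [0, 2, 0]
    - [0, 1, 0]
    - [0, 0, 0]
    - [0, 0, 0]
  angular:
    - [0, 0, 0]
    - [0, 0, 0]
    - [0, 0, 0]
    - [0, 0, 0]
    - [0, 0, 0]
    - [0, 0, 0]
    - [0, 0, 0]
    - [0, 0, 0]
  fingers: [0, 0, 0, 0, 0, 0, 0, 0]

```text
time: 6.02
position: [0.51, -0.0065, 0.297]
eef_rot: [0.707, 0.707, -0.0, -0.0]
contact_force: [-0.4, 0.3, -2.5]
finger_gap: 0.0236
grip_force: 45.0
```

Emit:
servo_tool:
  linear:
    - [0, 1, 0]
    - [0, 1, 0]
    - [0, 1, 0]
    - [0, 0, 0]
  angular:
    - [0, 0, 0]
    - [0, 0, 0]
    - [0, 0, 0]
    - [0, 0, 0]
  fingers: [0, 0, 0, 0]

```text
time: 6.52
position: [0.5131, -0.0065, 0.2969]
eef_rot: [0.707, 0.707, -0.0, -0.0]
contact_force: [0.7, 1.3, -2.8]
finger_gap: 0.0233
grip_force: 45.0
```

Emit:
servo_tool:
  linear:
    - [0, 1.5, 0]
    - [0, 1.5, 0]
    - [0, 1, 0]
    - [0, 0, 0]
  angular:
    - [0, 0, 0]
    - [0, 0, 0]
    - [0, 0, 0]
    - [0, 0, 0]
  fingers: [0, 0, 0, 0]

```text
time: 7.02
position: [0.5171, -0.0065, 0.2969]
eef_rot: [0.707, 0.707, -0.0, -0.0]
contact_force: [-0.7, -0.5, -2.7]
finger_gap: 0.0238
grip_force: 45.0
```

```bash
python3 - <<'E'
from h import *
o=bot.get_obs();p=o['position'];print(p,o['contact_force'])
c=cam('scene');g=cv2.cvtColor(c['frame'],cv2.COLOR_RGB2GRAY)[139:154,174:194]
print('     ',*range(174,194))
for i,r in enumerate(g): print(139+i,*['%3d'%x for x in r])
E
```

```text
[ 0.51705513 -0.00648086  0.2969003 ] [-0.66812228 -0.46791922 -2.728996  ]
      174 175 176 177 178 179 180 181 182 183 184 185 186 187 188 189 190 191 192 193
139  78  48  46  65 114 139 101  68  67  52  46  44  43  42  44  44  41  42  43  44
140  46  48  58  91 117 100  69  64  52  44  43  44  42  43  45  44  42  43  42  43
141  48  61  91 112  86  70  65  53  46  44  42  43  44  42  44  44  44  44  44  45
142  61  94 111  86  69  65  52  43  44  48  88 119 118 109  84  66  62  54  43  45
143  93 112  87  72  70  58  52  66  65  85 124 127 112 116 116 120 125 130 134 131
144 112  86  71  70  65  60  75  84 100 130 122  88  71  77  83  89  95 102 106 107
145  86  73  75  72  60  70  67  60  91 117  97  74  45  45  48  47  51  54  54  55
146  70  68  68  72  85 104  62  81 123 114  69  69  42  44  42  44  41  44  43  45
147  67  58  57  67  66  80  71  76  90  79  58  68  43  44  41  43  41  43  43  45
148  56  46  49  55  50  54  71  80  51  54  65  66  41  44  44  43  44  42  44  46
149  44  43  43  46  47  43  57  70  75  79  68  53  42  43  44  42  44  43  44  44
150  42  42  43  43  43  44  46  50  57  57  52  44  41  44  43  43  43  43  44  43
151  41  43  40  41  44  42  43  42  41  41  44  42  43  42  41  45  43  42  45  41
152  42  43  42  42  43  40  44  42  42  42  42  44  43  42  43  42  42  45  45  42
153  44  42  43  43  41  41  42  41  43  42  42  42  43  42  42  43  44  45  43  42
```

Pin tip now shows inside the ring's hole. Continue in.

Emit:
servo_tool:
  linear:
    - [0.4, 2, 0]
    - [0.4, 2, 0]
    - [0.4, 2, 0]
    - [0.4, 2, 0]
    - [0, 0, 0]
  angular:
    - [0, 0, 0]
    - [0, 0, 0]
    - [0, 0, 0]
    - [0, 0, 0]
    - [0, 0, 0]
  fingers: [0, 0, 0, 0, 0]

```text
time: 7.7
position: [0.5251, -0.0048, 0.2969]
eef_rot: [0.707, 0.707, -0.0, -0.0]
contact_force: [0.7, -0.0, -2.6]
finger_gap: 0.0237
grip_force: 45.0
```

Emit:
servo_tool:
  linear:
    - [0, 2, 0]
    - [0, 2, 0]
    - [0, 2, 0]
    - [0, 1, 0]
    - [0, 0, 0]
  angular:
    - [0, 0, 0]
    - [0, 0, 0]
    - [0, 0, 0]
    - [0, 0, 0]
    - [0, 0, 0]
  fingers: [0, 0, 0, 0, 0]

```text
time: 8.32
position: [0.5321, -0.0049, 0.2969]
eef_rot: [0.707, 0.707, -0.0, -0.0]
contact_force: [0.4, -0.4, -2.7]
finger_gap: 0.0238
grip_force: 45.0
```

```bash
python3 - <<'E'
from h import *
o=bot.get_obs();p=o['position'];print(p,o['contact_force'],o['time'])
c=cam('scene');g=cv2.cvtColor(c['frame'],cv2.COLOR_RGB2GRAY)[139:154,174:194]
print('     ',*range(174,194))
for i,r in enumerate(g): print(139+i,*['%3d'%x for x in r])
E
```

```text
[ 0.53206225 -0.00485074  0.29692538] [ 0.3749799  -0.36239689 -2.72272609] 8.325
      174 175 176 177 178 179 180 181 182 183 184 185 186 187 188 189 190 191 192 193
139  78  46  47  63 114 139 100  70  66  53  45  42  42  42  43  43  43  43  44  42
140  47  46  60  93 117  99  68  64  54  46  43  44  44  44  44  42  45  40  44  44
141  47  62  94 111  84  70  66  51  45  44  42  44  42  41  44  43  43  43  45  43
142  59  93 111  86  70  64  52  45  44  42  43  41  42  44  42  43  45  42  44  44
143  93 113  87  70  68  58  53  65  68  54  43  44  43  44  45  44  43  43  42  44
144 113  87  72  70  63  62  76  83 100 126 127 131 118 117 107  89  78  63  58  45
145  85  72  75  71  62  71  67  62  94 118 113 118 104 111 113 115 121 125 130 133
146  70  68  68  71  85 104  62  80 120 107  73  78  62  68  74  82  87  94 101 105
147  67  57  57  66  67  81  80 113 124  73  58  67  42  45  48  47  48  50  55  54
148  54  45  47  56  50  57 103 129  91  52  66  67  41  45  43  43  44  43  45  44
149  46  44  42  45  47  47  73  92  76  78  69  52  43  41  44  43  43  42  43  43
150  44  43  43  43  42  41  44  50  53  57  52  43  44  42  45  44  42  43  44  43
151  43  45  44  42  41  43  44  42  43  41  43  41  41  42  42  42  44  45  45  40
152  43  43  43  43  42  42  42  44  44  43  44  44  41  40  44  45  43  44  45  44
153  42  41  41  44  42  41  42  43  42  43  42  42  41  42  41  41  44  43  43  42
```

Pin is threaded through the ring (pin crosses the hole and its tip protrudes at (181,148)). Take up the slack.

Emit:
servo_tool:
  linear:
    - [1, 0, 0]
    - [1, 0, 0]
    - [1, 0, 0]
    - [0, 0, 0]
  angular:
    - [0, 0, 0]
    - [0, 0, 0]
    - [0, 0, 0]
    - [0, 0, 0]
  fingers: [0, 0, 0, 0]

```text
time: 8.88
position: [0.532, -0.0017, 0.297]
eef_rot: [0.707, 0.707, 0.0, -0.0]
contact_force: [-0.2, -1.2, -3.0]
finger_gap: 0.0231
grip_force: 45.0
```

Emit:
servo_tool:
  linear:
    - [1, 0, 0]
    - [1, 0, 0]
    - [0, 0, 0]
  angular:
    - [0, 0, 0]
    - [0, 0, 0]
    - [0, 0, 0]
  fingers: [0, 0, 0]

```text
time: 9.25
position: [0.532, -0.0003, 0.2969]
eef_rot: [0.707, 0.707, -0.0, 0.0]
contact_force: [0.2, -4.3, -4.2]
finger_gap: 0.0234
grip_force: 45.0
```

```bash
python3 - <<'E'
import numpy as np
def pos(t,lead=.004):
    e=np.array([.022*np.cos(t)+.106*np.sin(t),.106*np.cos(t)-.022*np.sin(t)]); T=np.array([e[1],-e[0]])/np.hypot(*e); return (e+lead*T)*1000
ts=np.linspace(.02,1.57,41);P=np.array([pos(t) for t in ts]);d=np.diff(P,axis=0)
print(P[0],P[-1]);D=np.round(d,1)
print([[float(a),0,float(-b)] for a,b in D]); print(D.sum(0),d.sum(0),(P[[10,20,30,40]]-P[0]).round(1))
E
```

```text
[ 28.01495465 104.64780129] [105.20773885 -25.83276381]
[[4.0, 0, 1.2], [4.0, 0, 1.3], [3.9, 0, 1.5], [3.9, 0, 1.6], [3.8, 0, 1.8], [3.7, 0, 1.9], [3.7, 0, 2.1], [3.6, 0, 2.2], [3.5, 0, 2.3], [3.4, 0, 2.5], [3.3, 0, 2.6], [3.2, 0, 2.7], [3.1, 0, 2.8], [3.0, 0, 3.0], [2.9, 0, 3.1], [2.7, 0, 3.2], [2.6, 0, 3.3], [2.5, 0, 3.4], [2.3, 0, 3.5], [2.2, 0, 3.6], [2.1, 0, 3.7], [1.9, 0, 3.7], [1.8, 0, 3.8], [1.6, 0, 3.9], [1.5, 0, 3.9], [1.3, 0, 4.0], [1.2, 0, 4.0], [1.0, 0, 4.1], [0.9, 0, 4.1], [0.7, 0, 4.1], [0.5, 0, 4.2], [0.4, 0, 4.2], [0.2, 0, 4.2], [0.0, 0, 4.2], [-0.1, 0, 4.2], [-0.3, 0, 4.2], [-0.4, 0, 4.2], [-0.6, 0, 4.2], [-0.8, 0, 4.1], [-0.9, 0, 4.1]]
[  77.3 -130.7] [  77.1927842 -130.4805651] [[  37.5  -18.3]
 [  65.2  -49.5]
 [  79.2  -88.8]
 [  77.2 -130.5]]
```

Emit:
servo_tool:
  linear:
    - [4.0, 0, 1.2]
    - [4.0, 0, 1.3]
    - [3.9, 0, 1.5]
    - [3.9, 0, 1.6]
    - [3.8, 0, 1.8]
  angular:
    - [0, 0, 0]
    - [0, 0, 0]
    - [0, 0, 0]
    - [0, 0, 0]
    - [0, 0, 0]
  fingers: [0, 0, 0, 0, 0]

```text
time: 9.88
position: [0.532, 0.0197, 0.2894]
eef_rot: [0.707, 0.707, -0.0, -0.0]
contact_force: [-0.2, -4.9, -1.6]
finger_gap: 0.0233
grip_force: 45.0
```

Emit:
servo_tool:
  linear:
    - [3.7, 0, 1.9]
    - [3.7, 0, 2.1]
    - [3.6, 0, 2.2]
    - [3.5, 0, 2.3]
    - [3.4, 0, 2.5]
  angular:
    - [0, 0, 0]
    - [0, 0, 0]
    - [0, 0, 0]
    - [0, 0, 0]
    - [0, 0, 0]
  fingers: [0, 0, 0, 0, 0]

```text
time: 10.5
position: [0.5318, 0.0377, 0.2783]
eef_rot: [0.707, 0.707, -0.0, -0.0]
contact_force: [-0.5, -5.8, -4.1]
finger_gap: 0.0236
grip_force: 45.0
```

Emit:
servo_tool:
  linear:
    - [3.3, 0, 2.6]
    - [3.2, 0, 2.7]
    - [3.1, 0, 2.8]
    - [3.0, 0, 3.0]
    - [2.9, 0, 3.1]
  angular:
    - [0, 0, 0]
    - [0, 0, 0]
    - [0, 0, 0]
    - [0, 0, 0]
    - [0, 0, 0]
  fingers: [0, 0, 0, 0, 0]

```text
time: 11.12
position: [0.5318, 0.0532, 0.2641]
eef_rot: [0.707, 0.707, -0.0, -0.0]
contact_force: [-0.2, -5.6, -2.9]
finger_gap: 0.0238
grip_force: 45.0
```

Emit:
servo_tool:
  linear:
    - [2.7, 0, 3.2]
    - [2.6, 0, 3.3]
    - [2.5, 0, 3.4]
    - [2.3, 0, 3.5]
    - [2.2, 0, 3.6]
  angular:
    - [0, 0, 0]
    - [0, 0, 0]
    - [0, 0, 0]
    - [0, 0, 0]
    - [0, 0, 0]
  fingers: [0, 0, 0, 0, 0]

```text
time: 11.75
position: [0.5321, 0.0657, 0.2472]
eef_rot: [0.707, 0.707, 0.0, -0.0]
contact_force: [-1.1, -3.3, -1.0]
finger_gap: 0.0234
grip_force: 45.0
```

Emit:
servo_tool:
  linear:
    - [2.0, 0, 3.7]
    - [1.8, 0, 3.7]
    - [1.7, 0, 3.8]
    - [1.6, 0, 3.9]
  angular:
    - [0, 0, 0]
    - [0, 0, 0]
    - [0, 0, 0]
    - [0, 0, 0]
  fingers: [0, 0, 0, 0]

```text
time: 12.25
position: [0.532, 0.0728, 0.232]
eef_rot: [0.707, 0.707, 0.0, -0.0]
contact_force: [-0.6, -3.0, -0.6]
finger_gap: 0.0235
grip_force: 45.0
```

```bash
python3 - <<'E'
from h import *
o=bot.get_obs();p=o['position'];print(p,o['contact_force'],o['ft_torque'],o['time'])
c=cam('scene');im=c['frame'][110:230,120:280]
cv2.imwrite('pics/f.png',cv2.resize(im,(640,480),interpolation=cv2.INTER_CUBIC)[:,:,::-1])
E
```

```text
[0.53203229 0.07277478 0.23204934] [-0.61846138 -3.02501647 -0.60615688] [-0.82779895  0.23422238 -0.28337483] 12.25
```

View pics/f.png

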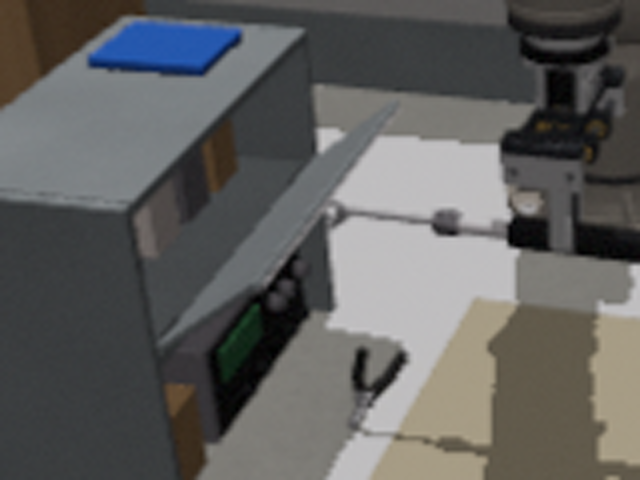

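Flap is about half down with the hook engaged in the ring at (335,212). Continue the arc.

Emit:
servo_tool:
  linear:
    - [1.4, 0, 3.9]
    - [1.3, 0, 4.0]
    - [1.1, 0, 4.0]
    - [0.9, 0, 4.1]
    - [0.8, 0, 4.1]
  angular:
    - [0, 0, 0]
    - [0, 0, 0]
    - [0, 0, 0]
    - [0, 0, 0]
    - [0, 0, 0]
  fingers: [0, 0, 0, 0, 0]

```text
time: 12.92
position: [0.532, 0.0783, 0.2119]
eef_rot: [0.707, 0.707, 0.0, -0.0]
contact_force: [-0.1, -1.0, -0.1]
finger_gap: 0.0235
grip_force: 45.0
```

Emit:
servo_tool:
  linear:
    - [0.6, 0, 4.1]
    - [0.4, 0, 4.2]
    - [0.3, 0, 4.2]
    - [0.1, 0, 4.2]
    - [-0.1, 0, 4.2]
  angular:
    - [0, 0, 0]
    - [0, 0, 0]
    - [0, 0, 0]
    - [0, 0, 0]
    - [0, 0, 0]
  fingers: [0, 0, 0, 0, 0]

```text
time: 13.55
position: [0.532, 0.0794, 0.191]
eef_rot: [0.707, 0.707, 0.0, -0.0]
contact_force: [-0.4, 1.8, -0.7]
finger_gap: 0.0237
grip_force: 45.0
```

Emit:
servo_tool:
  linear:
    - [0.6, 0, 4.2]
    - [0.2, 0, 4.2]
    - [-0.2, 0, 4.2]
  angular:
    - [0, 0, 0]
    - [0, 0, 0]
    - [0, 0, 0]
  fingers: [0, 0, 0]

```text
time: 13.92
position: [0.532, 0.0799, 0.1784]
eef_rot: [0.707, 0.707, -0.0, -0.0]
contact_force: [0.8, -1.8, -1.5]
finger_gap: 0.0236
grip_force: 45.0
```

Emit:
servo_tool:
  linear:
    - [-0.4, 0, 3]
    - [-0.4, 0, 3]
    - [-0.3, 0, 2]
    - [0, 0, 0]
  angular:
    - [0, 0, 0]
    - [0, 0, 0]
    - [0, 0, 0]
    - [0, 0, 0]
  fingers: [0, 0, 0, 0]

```text
time: 14.42
position: [0.532, 0.0788, 0.1705]
eef_rot: [0.707, 0.707, -0.0, -0.0]
contact_force: [0.0, -0.6, -1.1]
finger_gap: 0.0235
grip_force: 45.0
```

Emit:
servo_tool:
  linear:
    - [-0.2, 0, 1.5]
    - [-0.2, 0, 1.5]
    - [0, 0, 0]
  angular:
    - [0, 0, 0]
    - [0, 0, 0]
    - [0, 0, 0]
  fingers: [0, 0, 0]

```text
time: 14.8
position: [0.5319, 0.0784, 0.1675]
eef_rot: [0.707, 0.707, -0.0, -0.0]
contact_force: [-0.8, -0.3, -2.1]
finger_gap: 0.0237
grip_force: 45.0
```

Emit:
servo_tool:
  linear:
    - [-0.2, 0, 1]
    - [-0.2, 0, 1]
    - [0, 0, 0]
  angular:
    - [0, 0, 0]
    - [0, 0, 0]
    - [0, 0, 0]
  fingers: [0, 0, 0]

```text
time: 15.18
position: [0.532, 0.078, 0.1656]
eef_rot: [0.707, 0.707, -0.0, -0.0]
contact_force: [0.2, -0.6, -1.3]
finger_gap: 0.0235
grip_force: 45.0
```

Emit:
servo_tool:
  linear:
    - [-0.1, 0, 1]
    - [0, 0, 0]
    - [0, 0, 0]
  angular:
    - [0, 0, 0]
    - [0, 0, 0]
    - [0, 0, 0]
  fingers: [0, 0, 0]

```text
time: 15.55
position: [0.532, 0.078, 0.1647]
eef_rot: [0.707, 0.707, 0.0, -0.0]
contact_force: [0.9, 0.1, -1.5]
finger_gap: 0.0241
grip_force: 45.0
```

Emit:
servo_tool:
  linear:
    - [-0.1, 0, 1]
    - [0, 0, 0]
    - [0, 0, 0]
  angular:
    - [0, 0, 0]
    - [0, 0, 0]
    - [0, 0, 0]
  fingers: [0, 0, 0]

```text
time: 15.92
position: [0.532, 0.0779, 0.1637]
eef_rot: [0.707, 0.707, -0.0, -0.0]
contact_force: [0.3, -0.5, -1.2]
finger_gap: 0.0236
grip_force: 45.0
```

```bash
cat > lk.py <<'E'
from h import *
o=bot.get_obs();p=o['position'];print(p,o['contact_force'],o['time'])
c=cam('scene');P=cloud(c)
# flap upper (inner) surface height vs y
m=(P[...,0]>.42)&(P[...,0]<.70)&(P[...,1]>-.235)&(P[...,1]<-.10)&(P[...,2]>.14)&(P[...,2]<.3)&(c['depth']>0)
q=P[m]
A=np.c_[q[:,1]+.242,np.ones(len(q))]
s=np.ones(len(q),bool)
for _ in range(5):
    k=np.linalg.lstsq(A[s],q[s,2],rcond=None)[0]; s=abs(q[:,2]-A@k)<.006
print('flap slope,z at hinge',k,s.sum(),'theta',np.pi/2-np.arctan(k[0]), 'y span',q[s,1].min(),q[s,1].max())
E
python3 lk.py
```

```text
[0.53202497 0.07787625 0.16366915] [ 0.25989044 -0.50259158 -1.15645511] 15.925
flap slope,z at hinge [0.01165354 0.19490824] 1259 theta 1.5591433143097009 y span -0.23480530681519987 -0.10770660810833906
```

Emit:
servo_tool:
  linear:
    - [0, 0, 1]
    - [0, 0, 0]
    - [0, 0, 0]
  angular:
    - [0, 0, 0]
    - [0, 0, 0]
    - [0, 0, 0]
  fingers: [0, 0, 0]

```text
time: 16.35
position: [0.532, 0.0779, 0.1627]
eef_rot: [0.707, 0.707, 0.0, -0.0]
contact_force: [-0.3, -0.0, -1.2]
finger_gap: 0.0234
grip_force: 45.0
```

Emit:
servo_tool:
  linear:
    - [0, 0, 1]
    - [0, 0, 0]
    - [0, 0, 0]
  angular:
    - [0, 0, 0]
    - [0, 0, 0]
    - [0, 0, 0]
  fingers: [0, 0, 0]

```text
time: 16.73
position: [0.532, 0.0779, 0.1617]
eef_rot: [0.707, 0.707, -0.0, -0.0]
contact_force: [0.1, -0.3, -1.0]
finger_gap: 0.0236
grip_force: 45.0
```

```bash
python3 lk.py
```

```text
[0.53200379 0.07787899 0.16166997] [ 0.06304018 -0.34929027 -0.97093888] 16.725
flap slope,z at hinge [0.00032968 0.19479749] 1275 theta 1.5704666469864224 y span -0.2349746280606671 -0.10706784880669094
```

Emit:
servo_tool:
  linear:
    - [0, 0, 1]
    - [0, 0, 0]
    - [0, 0, 0]
  angular:
    - [0, 0, 0]
    - [0, 0, 0]
    - [0, 0, 0]
  fingers: [0, 0, 0]

```text
time: 17.15
position: [0.5321, 0.0779, 0.1607]
eef_rot: [0.707, 0.707, 0.0, -0.0]
contact_force: [0.3, 1.4, -0.9]
finger_gap: 0.0239
grip_force: 45.0
```

Emit:
servo_tool:
  linear:
    - [0, 0, 1]
    - [0, 0, 0]
    - [0, 0, 0]
  angular:
    - [0, 0, 0]
    - [0, 0, 0]
    - [0, 0, 0]
  fingers: [0, 0, 0]

```text
time: 17.52
position: [0.532, 0.0779, 0.1597]
eef_rot: [0.707, 0.707, -0.0, -0.0]
contact_force: [-0.4, 0.4, 0.6]
finger_gap: 0.0236
grip_force: 45.0
```

```bash
python3 lk.py
```

```text
[0.53199822 0.07789501 0.15965761] [-0.41570024  0.4468853   0.60488228] 17.525
flap slope,z at hinge [-0.00243831  0.19493895] 1271 theta 1.5732346321936874 y span -0.23496858158209635 -0.10746206653764726
```

Emit:
servo_tool:
  linear:
    - [0, 0, 0.8]
    - [0, 0, 0]
    - [0, 0, 0]
  angular:
    - [0, 0, 0]
    - [0, 0, 0]
    - [0, 0, 0]
  fingers: [0, 0, 0]

```text
time: 17.95
position: [0.532, 0.0779, 0.1589]
eef_rot: [0.707, 0.707, -0.0, -0.0]
contact_force: [-0.0, 1.3, -1.2]
finger_gap: 0.0236
grip_force: 45.0
```

```bash
python3 lk.py
```

```text
[0.53200632 0.07789446 0.15885203] [-0.02870952  1.2671199  -1.21880802] 17.95
flap slope,z at hinge [-0.00344337  0.19497924] 1273 theta 1.5742396845774003 y span -0.234970076504766 -0.10702085648487143
```

```bash
python3 - <<'E'
from h import *
o=bot.get_obs();p=o['position'];R=Ro.from_quat(o['eef_rot']).as_matrix();print(o['ft_torque'],o['contact_force'])
c=cam('scene');P=cloud(c)
im=c['frame'][120:210,140:260];cv2.imwrite('pics/g.png',cv2.resize(im,(720,540),interpolation=cv2.INTER_CUBIC)[:,:,::-1])
print([np.round(proj(c,p-R[:,0]*L),1) for L in(.12,.17,.217)])
g=cv2.cvtColor(c['frame'],cv2.COLOR_RGB2GRAY)
for u in(206,212,218,224): print(u,g[150:180,u])
E
```

```text
[-0.28054363 -0.0522534  -0.02452195] [-1.03771265  0.8626634   0.02609111]
[array([231.4, 182.8]), array([219. , 181.3]), array([207.4, 179.8])]
206 [173 142 131 131 131 131 131 131 130 129 131 130 130 129 130 129 129 129
 129 128 128 128 129 129 131 129 129 129 129 128]
212 [189 155 131 130 130 130 129 130 129 129 130 129 129 129 128 129 130 130
 130 128 128 128 129 119  98  88 132 168 142 102]
218 [188 180 145 127 126 126 129 128 129 128 129 128 128 129 119  99  94 135
 167 185 189 189 189 189 189 189 188 189 188 173]
224 [189 189 160 131 128 119  99  94 136 168 185 188 189 188 189 189 189 188
 189 189 189 189 189 189 188 188 189 189 189 189]
```

View pics/g.png

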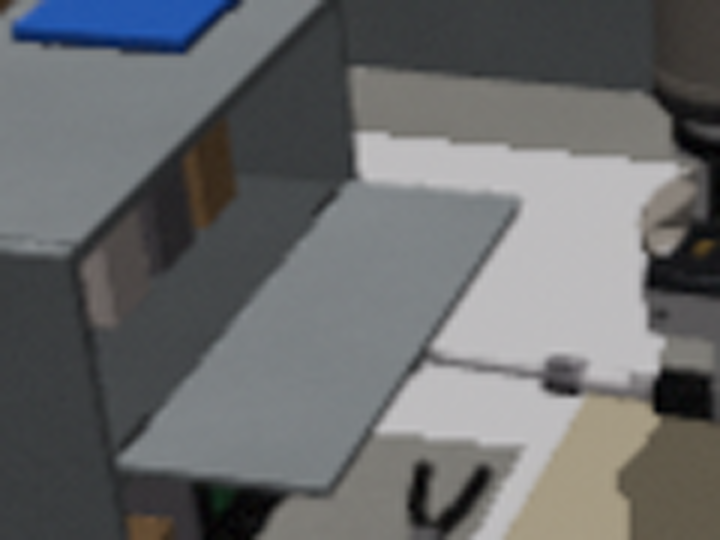

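Flap is level on its stop (its surface flat at z≈0.195; further push no longer turns it), pole slightly nose-up in the grip. Centre the pin in the eye.

Emit:
servo_tool:
  linear:
    - [0, 0, -2]
    - [0, 0, -2]
    - [0, 0, 0]
    - [0, 0, 0]
  angular:
    - [0, 0, 0]
    - [0, 0, 0]
    - [0, 0, 0]
    - [0, 0, 0]
  fingers: [0, 0, 0, 0]

```text
time: 18.55
position: [0.532, 0.0778, 0.1628]
eef_rot: [0.707, 0.707, -0.0, -0.0]
contact_force: [-0.0, 0.5, -2.8]
finger_gap: 0.0237
grip_force: 45.0
```

```bash
python3 lk.py; python3 - <<'E'
from h import *
o=bot.get_obs();print(o['ft_torque'],o['contact_force'])
c=cam('scene');p=o['position'];R=Ro.from_quat(o['eef_rot']).as_matrix()
g=cv2.cvtColor(c['frame'],cv2.COLOR_RGB2GRAY)
for u in range(211,229,3): print(u,g[170:190,u],[round(proj(c,p-R[:,0]*L)[1],1) for L in (.12,.17,.2) ])
E
```

```text
[0.53195284 0.07778188 0.16284154] [-2.71787710e-03  4.61510169e-01 -2.76173490e+00] 18.55
flap slope,z at hinge [-0.00108157  0.19479387] 1272 theta 1.57187789336883 y span -0.23497138838359644 -0.10741683911388339
[-0.027516    0.02306068 -0.005345  ] [-0.78335967  0.88178973 -3.40201238]
211 [129 130 128 129 123 115  89 107  95  78 173 189 189 189 189 189 190 189
 189 188] [np.float64(181.9), np.float64(180.4), np.float64(179.4)]
214 [119  98  89 132 167 185 189 188 173 126 141 181 189 189 189 189 189 188
 188 189] [np.float64(181.9), np.float64(180.4), np.float64(179.4)]
217 [181 189 190 189 189 189 189 189 181 151 114 175 189 188 189 189 189 189
 189 189] [np.float64(181.9), np.float64(180.4), np.float64(179.4)]
220 [189 190 189 189 189 189 189 188 189 170 117 141 181 189 189 189 188 189
 188 189] [np.float64(181.9), np.float64(180.4), np.float64(179.4)]
223 [189 189 189 189 188 189 189 189 189 173 136 121 177 189 189 189 189 188
 189 189] [np.float64(181.9), np.float64(180.4), np.float64(179.4)]
226 [189 189 188 189 189 189 189 189 188 182 160 106 173 189 189 189 189 189
 189 189] [np.float64(181.9), np.float64(180.4), np.float64(179.4)]
```

Emit:
servo_tool:
  linear:
    - [0, 0, -1.5]
    - [0, -2, 0]
    - [0, -2, 0]
    - [-0.3, -2, 0]
    - [0, 0, 0]
  angular:
    - [0, 0, 0]
    - [0, 0, 0]
    - [0, 0, 0]
    - [0, 0, 0]
    - [0, 0, 0]
  fingers: [0, 0, 0, 0, 0]

```text
time: 19.27
position: [0.5259, 0.0775, 0.1644]
eef_rot: [0.707, 0.707, -0.0, -0.0]
contact_force: [0.2, 0.2, -2.7]
finger_gap: 0.0235
grip_force: 45.0
```

```bash
python3 - <<'E'
from h import *
o=bot.get_obs();print(o['ft_torque'],o['contact_force'],o['position'])
E
```

```text
[0.04759103 0.00380752 0.0188732 ] [ 0.16098838  0.1719367  -2.69191819] [0.52585245 0.07751038 0.16440225]
```

Free of contact; keep withdrawing.

Emit:
servo_tool:
  linear:
    - [-0.4, -3, 0]
    - [-0.4, -3, 0]
    - [-0.4, -3, 0]
    - [0, 0, 0]
  angular:
    - [0, 0, 0]
    - [0, 0, 0]
    - [0, 0, 0]
    - [0, 0, 0]
  fingers: [0, 0, 0, 0]

```text
time: 19.77
position: [0.5168, 0.0763, 0.1644]
eef_rot: [0.707, 0.707, -0.0, -0.0]
contact_force: [-0.5, -0.7, -2.4]
finger_gap: 0.0235
grip_force: 45.0
```

Emit:
servo_tool:
  linear:
    - [-0.2, -3, 0]
    - [0, -3, 0]
    - [0, -3, 0]
    - [0, -3, 0]
    - [0, 0, 0]
  angular:
    - [0, 0, 0]
    - [0, 0, 0]
    - [0, 0, 0]
    - [0, 0, 0]
    - [0, 0, 0]
  fingers: [0, 0, 0, 0, 0]

```text
time: 20.4
position: [0.5048, 0.0762, 0.1644]
eef_rot: [0.707, 0.707, 0.0, -0.0]
contact_force: [0.7, 0.7, -2.2]
finger_gap: 0.0238
grip_force: 45.0
```

Emit:
servo_tool:
  linear:
    - [0, -5, 0]
    - [0, -8, 0]
    - [0, -8, 0]
    - [0, 0, 0]
  angular:
    - [0, 0, 0]
    - [0, 0, 0]
    - [0, 0, 0]
    - [0, 0, 0]
  fingers: [0, 0, 0, 0]

```text
time: 20.9
position: [0.4834, 0.0762, 0.1645]
eef_rot: [0.707, 0.707, 0.0, -0.0]
contact_force: [0.3, 0.2, -2.0]
finger_gap: 0.0232
grip_force: 45.0
```

```bash
python3 lk.py; python3 -c "
from h import *
o=bot.get_obs();print(o['ft_torque'])"
```

```text
[0.48342758 0.07615689 0.16451015] [ 0.34323903  0.24310312 -1.98166082] 20.9
flap slope,z at hinge [-0.00071094  0.19475315] 1268 theta 1.5715072658824734 y span -0.23492413131987758 -0.10695960546706575
[-0.0157916   0.02090213  0.02578584]
```

Emit:
servo_tool:
  linear:
    - [20, 0, 0]
    - [40, 8, 0]
    - [40, 12, 0]
    - [40, 12, 0]
    - [4, 2, 0]
    - [0, 0, 0]
    - [0, 0, 0]
    - [0, 0, 0]
    - [0, 0, 0]
  angular:
    - [0, 0, 0]
    - [0, 0, 0]
    - [0, 0, 0]
    - [0, 0, 0]
    - [0, 0, 0]
    - [0, 0, 10.7]
    - [0, 0.6, 0]
    - [0, 0, 0]
    - [0, 0, 0]
  fingers: [0, 0, 0, 0, 0, 0, 0, 0, 0]

```text
time: 22.08
position: [0.5181, 0.2198, 0.1645]
eef_rot: [0.769, 0.639, 0.004, -0.003]
contact_force: [0.7, 0.3, -3.0]
finger_gap: 0.0239
grip_force: 45.0
```

```bash
python3 - <<'E'
from h import *
o=bot.get_obs();p=o['position'];R=Ro.from_quat(o['eef_rot']).as_matrix();print(p,R.round(4),o['time'])
for n in('scene','side'):
  c=cam(n); im=c['frame']; g=cv2.cvtColor(im,cv2.COLOR_RGB2GRAY)
  h=p+np.array([-.185,-.983,0])*.18; k=p+np.array([.185,.983,0])*.15
  print(n,proj(c,p),proj(c,h),proj(c,k))
  P=cloud(c)
  # points of pole near vertical plane through pole axis
  d=np.array([-.185,-.983]);nrm=np.array([d[1],-d[0]])
  q=P[(c['depth']>0)&(abs((P[...,:2]-p[:2])@nrm)<.012)&(P[...,2]>.12)&(P[...,2]<.2)]; s=(q[:,:2]-p[:2])@d
  for a,b in((-.15,-.12),(-.12,-.09),(-.09,-.05),(-.05,-.02),(.02,.05),(.06,.09),(.13,.17),(.17,.215)):
    z=q[(s>a)&(s<b),2]; 
    if len(z): print(a,len(z),np.percentile(z,[50,90]).round(4))
E
```

```text
[0.51810427 0.21980664 0.16451457] [[ 1.837e-01  9.830e-01  2.100e-03]
 [ 9.829e-01 -1.837e-01  1.040e-02]
 [ 1.060e-02  2.000e-04 -9.999e-01]] 22.075
scene (np.float64(301.0030877780168), np.float64(188.18481824451874)) (np.float64(256.35415348514414), np.float64(177.9999490957317)) (np.float64(341.7994223277339), np.float64(197.4908708014179))
-0.15 68 [0.1722 0.1789]
-0.12 65 [0.1733 0.1787]
-0.09 89 [0.1737 0.1788]
-0.05 64 [0.1725 0.1779]
0.02 59 [0.1752 0.1785]
0.06 35 [0.1701 0.1738]
0.13 22 [0.1673 0.1687]
0.17 23 [0.1672 0.1696]
side (np.float64(252.96492889683867), np.float64(224.14013340812912)) (np.float64(275.41962909457953), np.float64(187.7154644239725)) (np.float64(230.7381377108543), np.float64(260.19510205166074))
-0.15 96 [0.1755 0.1788]
-0.12 69 [0.1768 0.1784]
-0.09 94 [0.1763 0.179 ]
-0.05 68 [0.1763 0.1791]
0.02 14 [0.1755 0.1776]
0.06 7 [0.17   0.1719]
0.13 6 [0.1689 0.1697]
0.17 25 [0.167  0.1693]
```

Handle top is level to within 1 mm. Lower it.

Emit:
servo_tool:
  linear:
    - [0, 0, 40]
    - [0, 0, 45]
    - [0, 0, 35]
    - [0, 0, 20]
    - [0, 0, 8]
    - [0, 0, 2]
    - [0, 0, 0]
    - [0, 0, 0]
  angular:
    - [0, 0, 0]
    - [0, 0, 0]
    - [0, 0, 0]
    - [0, 0, 0]
    - [0, 0, 0]
    - [0, 0, 0]
    - [0, 0, 0]
    - [0, 0, 0]
  fingers: [0, 0, 0, 0, 0, 0, 0, 0]

```text
time: 23.18
position: [0.5188, 0.2219, 0.0152]
eef_rot: [0.77, 0.638, 0.005, -0.003]
contact_force: [0.5, 0.4, -1.8]
finger_gap: 0.024
grip_force: 45.0
```

Emit:
servo_tool:
  linear:
    - [0, 0, 1]
    - [0, 0, 0]
    - [0, 0, 0]
  angular:
    - [0, 0, 0]
    - [0, 0, 0]
    - [0, 0, 0]
  fingers: [0, 0, 0]

```text
time: 23.55
position: [0.5183, 0.2217, 0.0134]
eef_rot: [0.77, 0.638, 0.004, -0.003]
contact_force: [-0.1, 0.7, -3.5]
finger_gap: 0.0237
grip_force: 45.0
```

Emit:
servo_tool:
  linear:
    - [0, 0, 0.8]
    - [0, 0, 0]
    - [0, 0, 0]
  angular:
    - [0, 0, 0]
    - [0, 0, 0]
    - [0, 0, 0]
  fingers: [0, 0, 0]

```text
time: 23.92
position: [0.5183, 0.2217, 0.0126]
eef_rot: [0.77, 0.638, 0.004, -0.003]
contact_force: [1.0, 0.1, -3.9]
finger_gap: 0.0233
grip_force: 45.0
```

Emit:
servo_tool:
  linear:
    - [0, 0, 0.6]
    - [0, 0, 0]
    - [0, 0, 0]
  angular:
    - [0, 0, 0]
    - [0, 0, 0]
    - [0, 0, 0]
  fingers: [0, 0, 0]

```text
time: 24.3
position: [0.5183, 0.2217, 0.012]
eef_rot: [0.77, 0.638, 0.004, -0.003]
contact_force: [-0.0, -0.5, -2.3]
finger_gap: 0.0233
grip_force: 45.0
```

Emit:
servo_tool:
  linear:
    - [0, 0, 0.4]
    - [0, 0, 0]
    - [0, 0, 0]
    - [0, 0, 0]
    - [0, 0, 0]
    - [0, 0, -15]
    - [0, 0, -40]
    - [0, 0, -50]
    - [0, 0, -50]
    - [0, 0, 0]
    - [0, 0, 0]
  angular:
    - [0, 0, 0]
    - [0, 0, 0]
    - [0, 0, 0]
    - [0, 0, 0]
    - [0, 0, 0]
    - [0, 0, 0]
    - [0, 0, 0]
    - [0, 0, 0]
    - [0, 0, 0]
    - [0, 0, 0]
    - [0, 0, 0]
  fingers: [0, 30, 45, 60, 60, 60, 60, 60, 60, 60, 60]

```text
time: 25.68
position: [0.5178, 0.22, 0.1669]
eef_rot: [0.77, 0.638, 0.004, -0.003]
contact_force: [-0.4, 0.6, -0.0]
finger_gap: 0.0604
grip_force: 0.0
```

```bash
python3 lk.py; python3 - <<'E'
from h import *
c=cam('scene');save(c,'z')
P=cloud(cam('wrist'));p=np.array([.518,.2217]);d=np.array([-.185,-.983]);n=np.array([d[1],-d[0]])
q=P[(abs((P[...,:2]-p)@n)<.007)&(P[...,2]>.004)&(P[...,2]<.05)];s=(q[:,:2]-p)@d
for a,b in((-.15,-.1),(-.1,-.05),(-.05,0),(0,.05)):
  z=q[(s>a)&(s<b),2]; print(a,len(z),np.median(z) if len(z) else 0)
E
```

```text
[0.5177935  0.22003532 0.16691262] [-0.41962641  0.57625878 -0.04789813] 25.675
flap slope,z at hinge [-0.00287     0.19495122] 1280 theta 1.5736663186568283 y span -0.23466511270884827 -0.1078358154042024
-0.15 885 0.02428399603002979
-0.1 789 0.024191321664780042
-0.05 698 0.024274162406594663
0 642 0.024288878255913984
```

View pics/z.png

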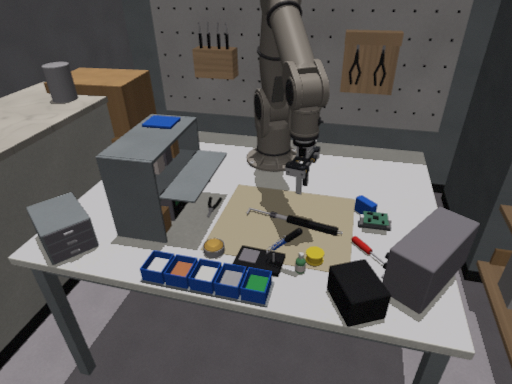

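The picture shows the flap level at (197,175), the pole lying flat at (250–340, 212–232), and the bystanders where they were. I'll hand the job in.

```bash
python3 -c "
from cell import bot
print(bot.sign_off())"
```

```text
the job is handed in; nothing more can be done
None
```

The pole's pin went into the eye, swung the flap down level onto its stop and was unhooked; the pole is flat on the bench again, and the job was handed in at about 26 s (no verdict was returned).

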